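# Top up the tape-roll dispenser tube to its red line

### The arm

A 6-joint arm with a two-finger parallel gripper is mounted at the origin on the work surface. World frame = base frame: x ahead of the robot, y to its left, z up, the work surface at z = 0. Lengths are in m, angles in degrees, forces in N, time in s.
With the tool pointing down it reaches from about 0.3 to 0.75 m from the base axis. Payload 8.5 kg.
Tool frame: the origin (TCP) lies on the centre line of the jaws, within the pads' length; the fingertips stand 22 mm ahead of it and the grasp point (between the pads) lies 3 mm ahead of it (env.tip_reach is the distance from the TCP to the fingertips, in m); y points along the fingers, z is the direction in which the jaws open and shut, and the axes are right-handed (so a half turn about y gives the same grasp; the last joint's range is limited). The gripper opens to 85 mm and grips with 20 to 120 N. Pads are 22 mm wide; open, the fingers measure 114 mm over their backs; the gripper's body (76 mm by 85 mm) begins 54 mm behind the grasp point. The pads swing forward as they close: fully open they stand 13 mm farther back than shut.
Start: joints at [52.924, 21.807, 74.336, -0, 83.858, -12.336], TCP at [0.23, 0.5, 0.253] pointing down, gripper open.
Joint ranges: [-178.18, 178.18], [-50.72, 133.34], [12.68, 142.11], [-81.47, 261.47], [9.98, 163.14], [-165.26, 165.26]. Speed limits (degrees/s): [136.94, 136.94, 180, 180, 180, 180].

### API

Orientations are given as a 3x3 rotation matrix whose columns are the frame's x, y, z axes.
In Python, from rig import env, get_image gives the robot as it stands. The module is installed in compiled form; this text tells all that it offers.
- The arm moves only by the tool carry_out, never from a script. Its argument "targets" is a list that holds one entry, the list of rows, each a list of 7 numbers: the closure, from 0 (fully open) to 1 (shut), then the shift along the world's x, y, z in mm, then the turn, a rotation vector about the world's x, y, z in degrees. In form: [[[claw, dx, dy, dz, ax, ay, az], ...]]. A call has 1 to 20 rows; each row is the pose to reach, as a shift and turn from the pose commanded when the call began; what a row does not reach only later rows make up. A row lasts 1/12 s, in which the tool goes at most 41.7 mm and 7.16 degrees, less where a joint would pass 70% of its speed; a pose out of reach is approached as far as the arm can. A call with a gripper value outside its range is refused whole. The fingers move at their own pace and stop on an object; "squeeze" is the grip in N (left out, the last holds). Time passes only in rows, so rows that repeat a pose let the fingers close. It gives the time, the measured TCP pose, the force and the opening at its end, in the units of the state.
- env.observe(): the state, without advancing time (a new reading comes with each control period).
- get_image(name): name is "scene" or "top" or "wrist"; returns a dict with "img" (384x512x3 uint8, red, green, blue), "fx", "fy", "cx", "cy" (pixels), "rvec" (rotation vector, rad) and "tvec" (3), from world to camera coordinates, as OpenCV has them. Camera axes: x right, y down, z forward; pixel columns grow to the right and rows downward; lengths in m; the calibration is good to about 2 mm. A picture is of the moment at which its call begins. There is no depth.
- env.close_job(): hands the job in, once; it reports no verdict.
The state is a dict: "time_s": time; "q": joint angles; "qvel": joint speeds; "joint_efforts": joint torques, N m; "position": TCP position; "tool_rot": TCP orientation; "ft_force": force on the tool from outside, world axes, zero at the start; "wrist_torque": the same for the moment, N m; "grip_width": finger opening in m.
Only numpy, scipy, OpenCV 4.12 (cv2) and the standard library are available. Lean on these libraries where they do the work, as an engineer would, in place of code of your own. Each camera call takes 0.05 s, during which the arm holds its last target.

### The job

Top up the clear tape dispenser tube: stack the two wide white tape rolls with blue hubs from the counter flat on the roll already inside, so that the top of the stack comes level with the red line. Do not disturb the tan roll; the narrow white roll is not needed either.

Things in the scene. Friction and masses are not known exactly. Their poses are not given: they have to be found in the camera images.
- roll_a_center (a point): Medical tape roll, a rigid solid disc 54 mm in diameter and 25 mm thick, lying flat on the counter: white tape on a closed bright blue hub with a small black dot. 20 to 45 g. One of the two rolls to load (either order). The point is its centre, 12.5 mm above its underside; z is the disc's axis.
- roll_b_center (a point): Medical tape roll, a rigid solid disc 54 mm in diameter and 25 mm thick, lying flat on the counter: white tape on a closed bright blue hub with a small black dot. 20 to 45 g. The other roll to load. The point is its centre, 12.5 mm above its underside; z is the disc's axis.
- tube_line (a point): Clear upright tube, fixed, on a 110 mm dark foot. Inside 68 mm wide, too narrow for fingers round a roll: a roll drops in flat from the top. Lip flares to 90 mm. The point: on its axis, at the red line's height, 89 mm above the counter, 7 mm below the rim, 75 mm above the inner floor; z up. A white roll 25 mm thick with a blue hub lies inside: two more reach the line.
- roll_tan_center (a point): Bystander: tan tape roll with a grey hub, same size as the white ones (54 mm across, 25 mm thick), lying flat; leave it where it lies. The point is its centre, 12.5 mm above its underside. A thin white roll with a grey hub (54 mm across, 12 mm thick, not listed) lies near too; loose rolls lie 100 mm or more apart, centre to centre.
Mind the look-alikes: they are no part of the job. What is shaped like the part that bears roll_a_center but purple, turquoise or yellow is not meant.

How it is judged (in metres and radians):
On the way:
1. a first wide white roll lies flat in the tube on the roll already there (((horizontal distance between roll_a_center and tube_line below 0.015 m and z of roll_a_center in the frame of tube_line between -0.0435 and -0.0315 m and angle between roll_a_center's own z axis and vertical below 0.175 rad) or (horizontal distance between roll_b_center and tube_line below 0.015 m and z of roll_b_center in the frame of tube_line between -0.0435 and -0.0315 m and angle between roll_b_center's own z axis and vertical below 0.175 rad))), for 0.2 s.
At the end, for the whole second after the job is handed in: Both wide white rolls with blue hubs lie at rest, flat (within 10 degrees) in the tube, one on the other on the roll already inside, in either order: the upper one's top is within 6 mm of the red line, the lower one is 25 mm below it (within 6 mm), and each centre is within 15 mm of the tube's axis (((horizontal distance between each of roll_a_center, roll_b_center and tube_line below 0.015 m and z of roll_a_center in the frame of tube_line between -0.0185 and -0.0065 m and angle between each of roll_a_center, roll_b_center's own z axis and vertical below 0.175 rad and z of roll_b_center in the frame of tube_line between -0.0435 and -0.0315 m) or (horizontal distance between each of roll_b_center, roll_a_center and tube_line below 0.015 m and z of roll_b_center in the frame of tube_line between -0.0185 and -0.0065 m and angle between each of roll_b_center, roll_a_center's own z axis and vertical below 0.175 rad and z of roll_a_center in the frame of tube_line between -0.0435 and -0.0315 m)) and linear speed of each of roll_a, roll_b below 0.02 m/s); the robot touches nothing.
It fails at once if the tan roll is moved more than 30 mm (distance of roll_tan_center from where it was at the start of the episode above 0.03 m).
It also fails if it takes over 51 s, if anything falls off the work surface, if the arm or the gripper's body presses on something with over 40 N, if the wrist force passes 120 N, or if a joint passes its speed limit or range.

## Working session

There is one attempt and no reset: what is moved stays moved. The work goes in short steps, Python scripts to look and compute and a tool call to move; the robot and the scene stay as the last step left them, time stands still between calls to the robot, and variables do not carry over. Pictures are saved under pics/ and viewed, and the job is handed in when it is done.

Besides the shell and the picture viewer there is one more tool, called after "Call:" as name(argument=value, ...), one argument or row to a line, values as JSON. carry_out: Moves the arm, as the interface text tells. Its arguments: {"type":"object","properties":{"targets":{"type":"array"},"squeeze":{"type":"number"}},"required":["targets"]}

```bash
mkdir -p pics; cat > h.py <<'E'
import numpy as np, cv2
from rig import env, get_image
def snap(n,f):
    d=get_image(n); cv2.imwrite(f'pics/{f}.png',d['img'][:,:,::-1]); np.savez(f'pics/{f}.npz',**d); return d
def ray(d,u,v,z):
    R=cv2.Rodrigues(np.array(d['rvec'],float))[0]; t=np.array(d['tvec'],float).ravel()
    C=-R.T@t; r=R.T@np.array([(u-d['cx'])/d['fx'],(v-d['cy'])/d['fy'],1.])
    return C+r*(z-C[2])/r[2]
def proj(d,p):
    R=cv2.Rodrigues(np.array(d['rvec'],float))[0]; c=R@np.array(p,float)+np.array(d['tvec'],float).ravel()
    return float(d['fx']*c[0]/c[2]+d['cx']),float(d['fy']*c[1]/c[2]+d['cy'])
E
python3 - <<'E'
from h import *
for n in ('scene','top'):
    d=snap(n,n+'0'); R=cv2.Rodrigues(np.array(d['rvec'],float))[0]; print(n,d['fx'],(-R.T@np.array(d['tvec']).ravel()).round(3))
s=env.observe(); print(s['time_s'],s['position'],s['tool_rot'],s['grip_width'],env.tip_reach)
E
```

```text
scene 433.0599004097805 [ 1.426 -0.537  0.706]
top 407.217198719558 [ 0.432 -0.101  1.194]
0.1 [0.23003255 0.4993347  0.25277672] [[ 9.08209351e-01 -7.95254419e-04  4.18515402e-01]
 [-4.18516057e-01 -1.03159011e-03  9.08208812e-01]
 [-2.90520722e-04 -9.99999152e-01 -1.26972653e-03]] 0.08548117803301276 0.022
```

View pics/top0.png

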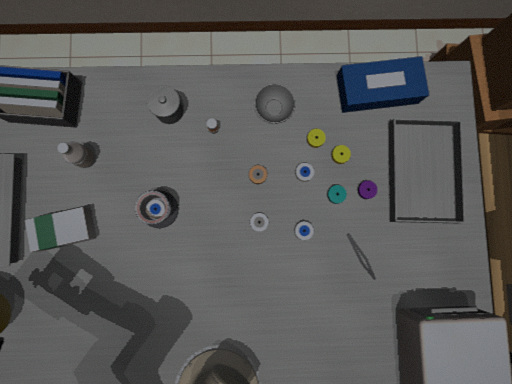

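View pics/scene0.png

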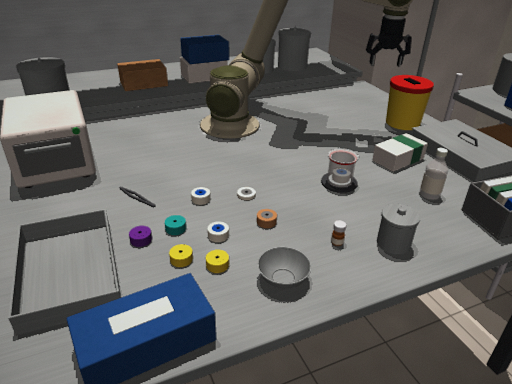

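```bash
python3 - <<'E'
from h import *
d=dict(np.load('pics/top0.npz')); im=cv2.imread('pics/top0.png')
a=cv2.resize(im[140:260,230:390],None,fx=5,fy=5,interpolation=cv2.INTER_CUBIC)[:600]
cv2.imwrite('pics/c1.png',a)
cv2.imwrite('pics/c2.png',cv2.resize(im[170:240,115:200],None,fx=8,fy=8,interpolation=cv2.INTER_CUBIC))
s=cv2.imread('pics/scene0.png')
cv2.imwrite('pics/c3.png',cv2.resize(s[140:200,310:370],None,fx=9,fy=9,interpolation=cv2.INTER_CUBIC))
h=cv2.cvtColor(im,cv2.COLOR_BGR2HSV)
m=cv2.inRange(h,(105,120,60),(125,255,255))
n,l,st,c=cv2.connectedComponentsWithStats(m)
for i in range(1,n):
    if 15<st[i,4]<400: print(st[i],c[i].round(2),ray(d,*c[i],.025).round(4))
for nm,(u,v) in dict(a=(305,171),b=(304,230),tan=(258,174),thin=(259.5,222)).items(): print(nm,ray(d,u,v,.025).round(4))
for z in (0.039,.089,.096):
  print(z, ray(d,154,208,z).round(4))
E
```

```text
[300 167  10  10  73] [304.66 171.33] [ 0.6072 -0.2642  0.025 ]
[150 204  11  10  83] [154.76 208.63] [0.5101 0.1691 0.025 ]
[299 226  11  10  77] [304.   230.44] [ 0.4361 -0.2553  0.025 ]
a [ 0.6081 -0.2652  0.025 ]
b [ 0.4374 -0.2554  0.025 ]
tan [ 0.6027 -0.128   0.025 ]
thin [ 0.4638 -0.1285  0.025 ]
0.039 [0.511 0.168 0.039]
0.089 [0.5076 0.1564 0.089 ]
0.096 [0.5071 0.1548 0.096 ]
```

View pics/c1.png

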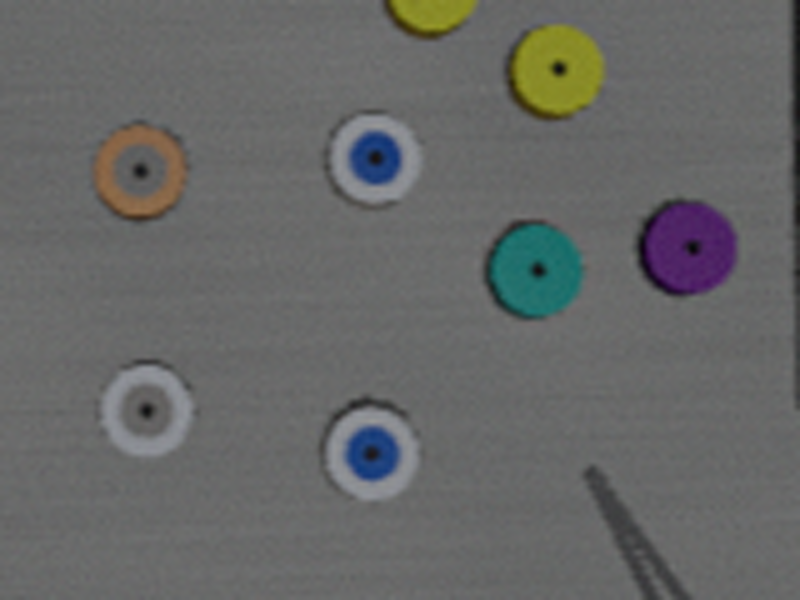

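View pics/c2.png

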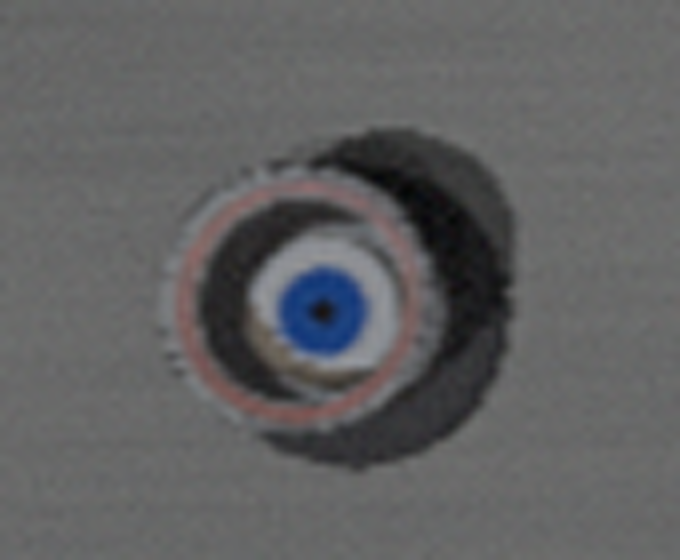

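View pics/c3.png

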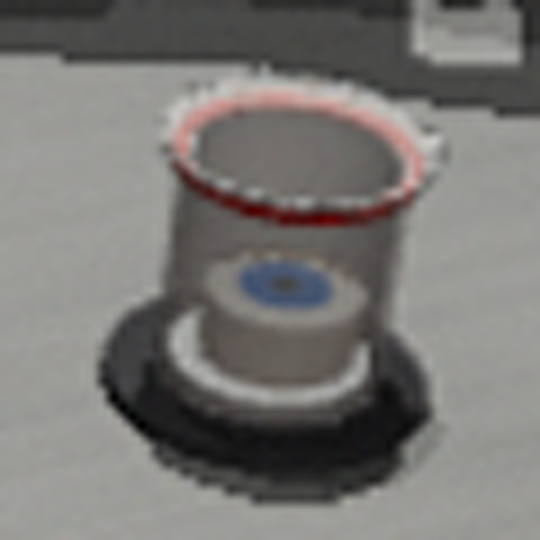

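```bash
python3 - <<'E'
from h import *
d=dict(np.load('pics/top0.npz')); s=dict(np.load('pics/scene0.npz'))
print(ray(d,152.0,207.4,.089).round(4), ray(s,342.9,157.4,.089).round(4), 'roll in tube',ray(d,154.76,208.63,.039).round(4),ray(s,310+284.5/9-.5,140+284.5/9-.5,.039).round(4))
for p in [(.508,.162)]:
  im=cv2.imread('pics/scene0.png'); b=cv2.imread('pics/top0.png')
  for r,z,col in ((.045,.096,(0,255,0)),(.034,.089,(255,255,0)),(.055,0.005,(0,255,255))):
    for D,I in ((s,'s'),(d,'t')):
      P=[proj(D,(p[0]+r*np.cos(t),p[1]+r*np.sin(t),z)) for t in np.linspace(0,6.283,60)]
      P=np.array(P)
      o=(310,140) if I=='s' else (115,165)
      globals().setdefault('big'+I,cv2.resize((im if I=='s' else b)[o[1]:o[1]+70,o[0]:o[0]+80],None,fx=8,fy=8,interpolation=cv2.INTER_CUBIC))
      cv2.polylines(globals()['big'+I],[(((P-o)+.5)*8).astype(np.int32)],True,col,1)
  cv2.imwrite('pics/o1.png',cv2.resize(np.hstack([bigs,bigt]),(800,350)))
# scene check of rolls
h=cv2.cvtColor(cv2.imread('pics/scene0.png'),cv2.COLOR_BGR2HSV)
m=cv2.inRange(h,(105,150,60),(125,255,255))
n,l,st,c=cv2.connectedComponentsWithStats(m)
for i in range(1,n):
    if 15<st[i,4]<200: print(st[i],c[i].round(2),ray(s,*c[i],.025).round(4))
E
```

```text
[0.5093 0.1617 0.089 ] [0.5134 0.163  0.089 ] roll in tube [0.5092 0.1659 0.039 ] [0.5098 0.1668 0.039 ]
[195 190  10   5  41] [199.88 192.  ] [ 0.4378 -0.2558  0.025 ]
[212 225  12   7  60] [217.5  227.73] [ 0.6092 -0.2647  0.025 ]
```

View pics/o1.png

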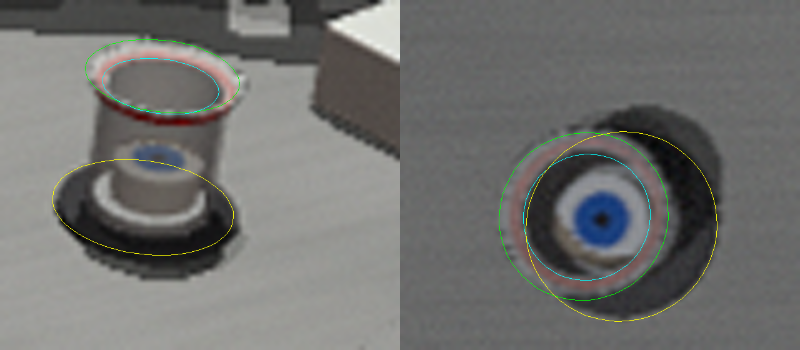

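Call:
carry_out(
  targets=[
    [[0, 207, -755, -103, 0, 0, 0], [0, 207, -755, -103, 0, 0, 0], [0, 207, -755, -103, 0, 0, 0], [0, 207, -755, -103, 0, 0, 0], [0, 207, -755, -103, 0, 0, 0], [0, 207, -755, -103, 0, 0, 0], [0, 207, -755, -103, 0, 0, 0], [0, 207, -755, -103, 0, 0, 0], [0, 207, -755, -103, 0, 0, 0], [0, 207, -755, -103, 0, 0, 0], [0, 207, -755, -103, 0, 0, 0], [0, 207, -755, -103, 0, 0, 0], [0, 207, -755, -103, 0, 0, 0], [0, 207, -755, -103, 0, 0, 0], [0, 207, -755, -103, 0, 0, 0], [0, 207, -755, -103, 0, 0, 0], [0, 207, -755, -103, 0, 0, 0], [0, 207, -755, -103, 0, 0, 0], [0, 207, -755, -103, 0, 0, 0], [0, 207, -755, -103, 0, 0, 0]],
  ],
  squeeze=40,
)

```text
time_s: 1.77
position: [0.4382, -0.2615, 0.149]
tool_rot: [[0.906, 0.0, 0.422], [-0.422, -0.002, 0.906], [0.001, -1.0, -0.001]]
ft_force: [-0.3, -0.2, -0.4]
grip_width: 0.0856
```

```bash
python3 - <<'E'
from h import *
d=snap('wrist','w1'); R=cv2.Rodrigues(np.array(d['rvec'],float))[0]; print((-R.T@np.array(d['tvec']).ravel()).round(3))
s=env.observe(); print(s['time_s'],s['position'],s['qvel'])
E
```

```text
[ 0.373 -0.231  0.269]
1.8167 [ 0.43732261 -0.25834476  0.1491312 ] [ 2.98935066 -2.86651452  4.23189943  0.57444577  0.57706217  1.23288427]
```

View pics/w1.png

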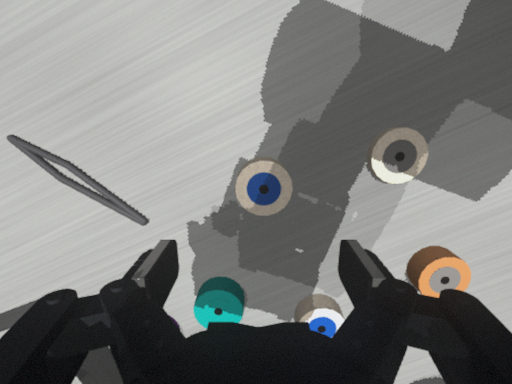

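```bash
python3 - <<'E'
from h import *
d=dict(np.load('pics/w1.npz'))
print(ray(d,264,188,.025).round(4),ray(d,322,328,.025).round(4),ray(d,445,280,.025).round(4))
E
```

```text
[ 0.4364 -0.2545  0.025 ] [ 0.6077 -0.263   0.025 ] [ 0.6044 -0.1263  0.025 ]
```

Call:
carry_out(
  targets=[
    [[0, 0, 0, -40, 0, 0, 0], [0, 0, 0, -70, 0, 0, 0], [0, 0, 0, -95, 0, 0, 0], [0, 0, 0, -110, 0, 0, 0], [0, 0, 0, -118, 0, 0, 0], [0, 0, 0, -118, 0, 0, 0], [0, 0, 0, -118, 0, 0, 0], [0.5, 0, 0, -118, 0, 0, 0], [0.6, 0, 0, -118, 0, 0, 0], [0.6, 0, 0, -118, 0, 0, 0], [0.6, 0, 0, -118, 0, 0, 0], [0.6, 0, 0, -118, 0, 0, 0], [0.6, 0, 0, -118, 0, 0, 0]],
  ],
)

```text
time_s: 2.9
position: [0.4375, -0.2557, 0.0335]
tool_rot: [[0.908, 0.001, 0.419], [-0.419, -0.001, 0.908], [0.002, -1.0, -0.0]]
ft_force: [-0.1, 0.1, 7.2]
grip_width: 0.0525
```

```bash
python3 - <<'E'
from h import *
snap('wrist','w2'); d=snap('scene','s2'); im=cv2.imread('pics/s2.png'); cv2.imwrite('pics/s2c.png',cv2.resize(im[130:230,150:280],None,fx=6,fy=6,interpolation=cv2.INTER_CUBIC))
s=env.observe(); print(s['position'],s['grip_width'],s['ft_force'])
E
```

```text
[ 0.43748702 -0.25569452  0.03348545] 0.05242231768729045 [-1.48077599  0.63137541  7.9595893 ]
```

View pics/s2c.png

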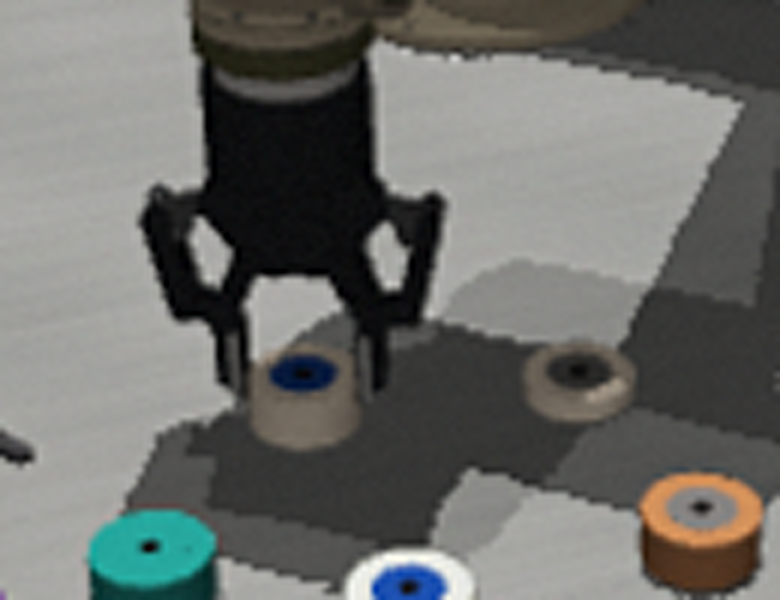

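View pics/w2.png

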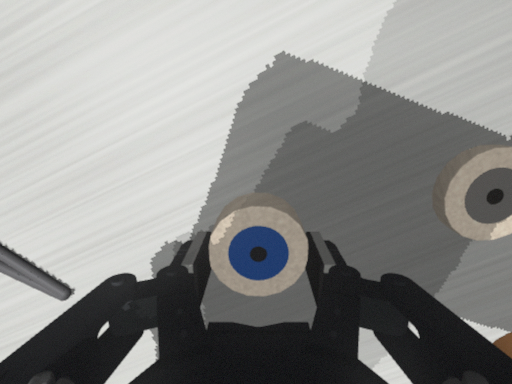

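```bash
python3 - <<'E'
from h import *
d=dict(np.load('pics/s2.npz'))
for sg in(-1,1):
  for z in (0.008,.012,.016,.02):
    u,v=proj(d,(.4375+sg*.419*.031,-.2557+sg*.908*.031,z)); print(sg,z,round((u-150+.5)*6),round((v-130+.5)*6))
E
```

```text
-1 0.008 239 403
-1 0.012 238 396
-1 0.016 238 389
-1 0.02 237 382
1 0.008 369 406
1 0.012 369 399
1 0.016 369 392
1 0.02 369 385
```

Call:
carry_out(
  targets=[
    [[0.6, 0, 0, 20, 0, 0, 0], [0.6, 0, 0, 60, 0, 0, 0], [0.6, 0, 0, 100, 0, 0, 0], [0.6, 0, 0, 130, 0, 0, 0], [0.6, 0, 0, 140, 0, 0, 0], [0.6, 0, 0, 140, 0, 0, 0]],
  ],
)

```text
time_s: 3.5
position: [0.4379, -0.2561, 0.1756]
tool_rot: [[0.908, 0.005, 0.418], [-0.418, -0.005, 0.908], [0.006, -1.0, -0.002]]
ft_force: [1.7, -0.9, -1.1]
grip_width: 0.0521
```

Call:
carry_out(
  targets=[
    [[0.6, 5, 30, 5, 0, 0, 0], [0.6, 11, 65, 5, 0, 0, 0], [0.6, 18, 105, 5, 0, 0, 0], [0.6, 25, 145, 5, 0, 0, 0], [0.6, 32, 185, 5, 0, 0, 0], [0.6, 39, 225, 5, 0, 0, 0], [0.6, 46, 265, 5, 0, 0, 0], [0.6, 53, 305, 5, 0, 0, 0], [0.6, 60, 340, 5, 0, 0, 0], [0.6, 65, 370, 5, 0, 0, 0], [0.6, 69, 395, 5, 0, 0, 0], [0.6, 72, 410, 5, 0, 0, 0], [0.6, 73, 417, 5, 0, 0, 0], [0.6, 73, 417, 5, 0, 0, 0], [0.6, 73, 417, 5, 0, 0, 0], [0.6, 73, 417, 5, 0, 0, 0]],
  ],
)

```text
time_s: 4.83
position: [0.51, 0.1605, 0.177]
tool_rot: [[0.908, -0.001, 0.419], [-0.419, -0.0, 0.908], [-0.001, -1.0, -0.001]]
ft_force: [0.5, -1.2, -0.5]
grip_width: 0.0525
```

```bash
python3 - <<'E'
from h import *
snap('wrist','w3'); d=snap('scene','s3'); im=cv2.imread('pics/s3.png'); cv2.imwrite('pics/s3c.png',cv2.resize(im[100:200,280:400],None,fx=6,fy=6,interpolation=cv2.INTER_CUBIC))
s=env.observe(); print(s['position'],s['grip_width'],s['ft_force'])
E
```

```text
[0.51015477 0.16048577 0.17726623] 0.05239509835210784 [ 0.41820323  0.707028   -0.97464701]
```

View pics/s3c.png

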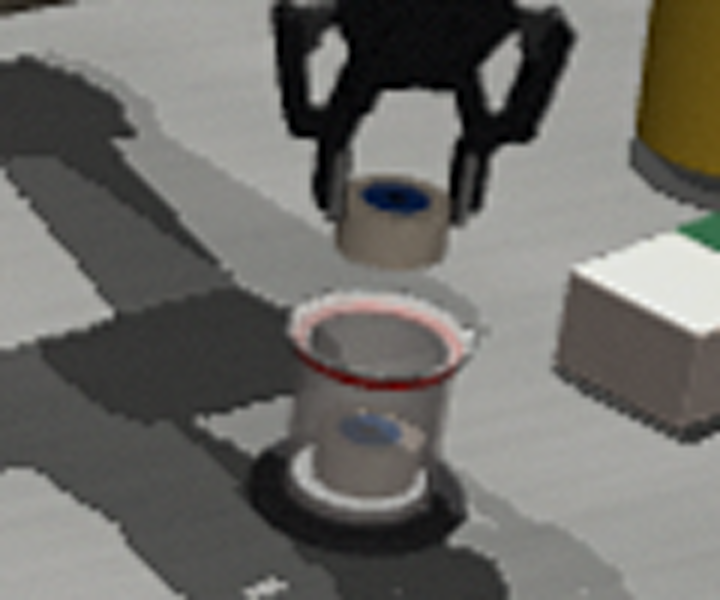

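View pics/w3.png

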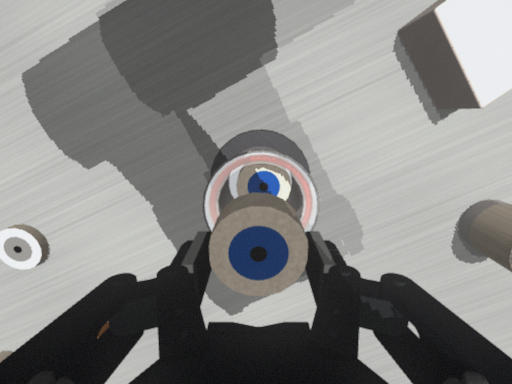

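```bash
python3 - <<'E'
from h import *
from scipy.optimize import least_squares
d=dict(np.load('pics/w3.npz'))
im=cv2.imread('pics/w3.png')
t=np.linspace(0,6.283,200)
def C(p,r,z): return np.array([proj(d,(p[0]+r*np.cos(a),p[1]+r*np.sin(a),z)) for a in t])
def f(p):
    P=C(p,p[2],.096); return [P[:,0].min()-204,P[:,0].max()-317.5,P[:,1].min()-149]
r=least_squares(f,[.51,.1625,.045]); print(r.x,r.fun)
big=cv2.resize(im[120:280,170:350],None,fx=4,fy=4,interpolation=cv2.INTER_CUBIC)
cv2.polylines(big,[((C(r.x,r.x[2],.096)-[170,120]+.5)*4).astype(np.int32)],True,(0,255,0),1)
cv2.imwrite('pics/w3c.png',big)
print(ray(d,258.5,254,.169))
E
```

```text
[0.50897464 0.16343559 0.04415898] [-2.84217094e-14  0.00000000e+00 -5.68434189e-14]
[0.50932972 0.16124002 0.169     ]
```

View pics/w3c.png

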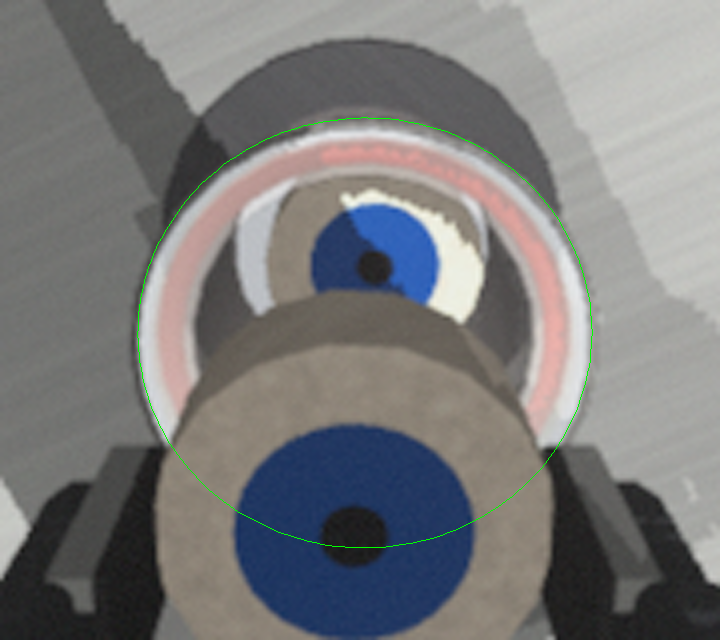

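Call:
carry_out(
  targets=[
    [[0.6, 1, 1.5, -15, 0, 0, 0], [0.6, 1, 1.5, -30, 0, 0, 0], [0.6, 1, 1.5, -42, 0, 0, 0], [0.6, 1, 1.5, -50, 0, 0, 0], [0.6, 1, 1.5, -55, 0, 0, 0], [0.6, 1, 1.5, -57, 0, 0, 0], [0.6, 1, 1.5, -57, 0, 0, 0], [0.6, 1, 1.5, -57, 0, 0, 0]],
  ],
)

```text
time_s: 5.6
position: [0.5115, 0.1629, 0.1209]
tool_rot: [[0.908, 0.001, 0.419], [-0.419, 0.0, 0.908], [0.001, -1.0, 0.0]]
ft_force: [0.2, -0.5, -0.5]
grip_width: 0.052
```

```bash
python3 - <<'E'
from h import *
snap('wrist','w4'); d=snap('scene','s4'); im=cv2.imread('pics/s4.png'); cv2.imwrite('pics/s4c.png',cv2.resize(im[100:200,280:400],None,fx=6,fy=6,interpolation=cv2.INTER_CUBIC))
s=env.observe(); print(s['position'],s['grip_width'],s['ft_force'])
E
```

```text
[0.51144255 0.16300896 0.12090843] 0.05212381223067861 [ 0.58643045 -0.43774013 -1.31775549]
```

View pics/s4c.png

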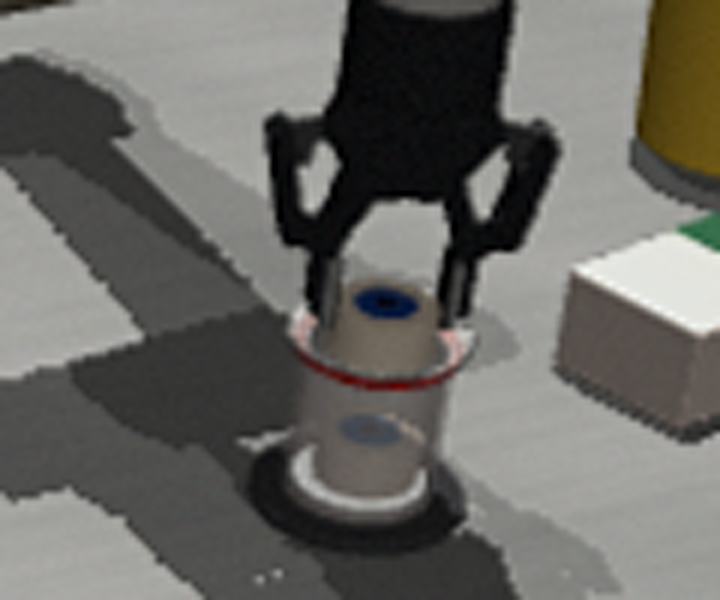

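View pics/w4.png

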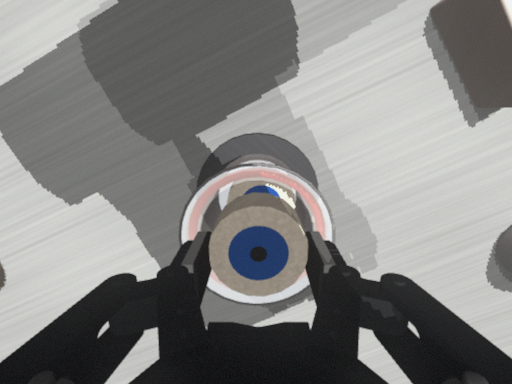

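Call:
carry_out(
  targets=[
    [[0.6, -0.5, 0, -2, 0, 0, 0], [0.6, -0.5, 0, -2, 0, 0, 0], [0.6, -0.5, 0, -2, 0, 0, 0], [0, -0.5, 0, -2, 0, 0, 0], [0, -0.5, 0, -2, 0, 0, 0], [0, -0.5, 0, -2, 0, 0, 0], [0, -0.5, 0, -2, 0, 0, 0], [0, -0.5, 0, -2, 0, 0, 0], [0, -0.5, 0, 20, 0, 0, 0], [0, -0.5, 0, 50, 0, 0, 0], [0, -0.5, 0, 65, 0, 0, 0], [0, -0.5, 0, 65, 0, 0, 0]],
  ],
)

```text
time_s: 6.7
position: [0.512, 0.1632, 0.1887]
tool_rot: [[0.908, 0.006, 0.418], [-0.418, 0.001, 0.908], [0.006, -1.0, 0.003]]
ft_force: [0.3, 0.3, 1.0]
grip_width: 0.0855
```

```bash
python3 - <<'E'
from h import *
snap('wrist','w5'); d=snap('scene','s5'); im=cv2.imread('pics/s5.png'); cv2.imwrite('pics/s5c.png',cv2.resize(im[100:200,280:400],None,fx=6,fy=6,interpolation=cv2.INTER_CUBIC))
s=env.observe(); print(s['position'],s['grip_width'],s['ft_force'])
E
```

```text
[0.51055588 0.1630062  0.1852577 ] 0.08536396291068128 [-0.64468056  0.72768543 -0.13853317]
```

View pics/s5c.png

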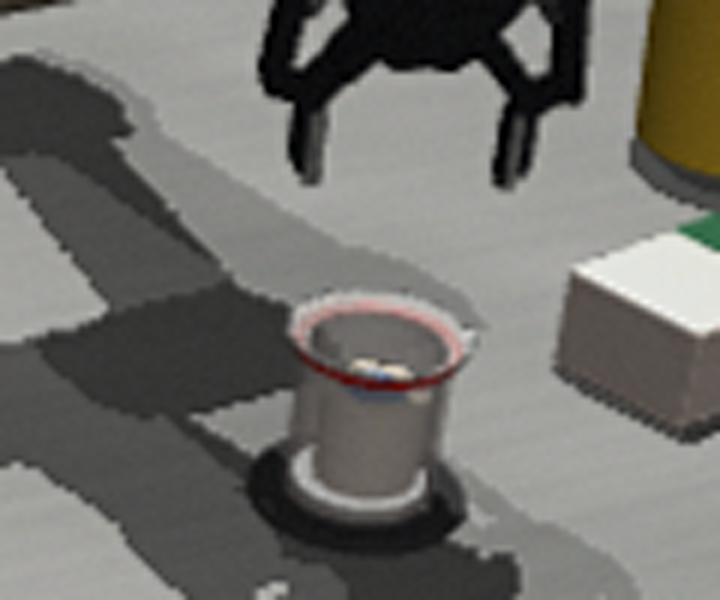

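View pics/w5.png

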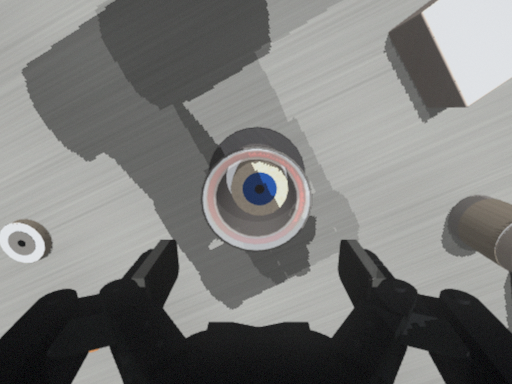

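First roll lies flat on the roll in the tube; its hub shows round at (260,188) in the wrist view and the rim spans x 202–311. On to the other roll, at top-view (304.7,171.3).

```bash
python3 - <<'E'
from h import *
d=dict(np.load('pics/w5.npz'))
print('hub',ray(d,260,188,.064).round(4),'rim',ray(d,256.5,199,.096).round(4))
E
```

```text
hub [0.5095 0.167  0.064 ] rim [0.5084 0.164  0.096 ]
```

Call:
carry_out(
  targets=[
    [[0, 97, -427, -35, 0, 0, 0], [0, 97, -427, -35, 0, 0, 0], [0, 97, -427, -35, 0, 0, 0], [0, 97, -427, -35, 0, 0, 0], [0, 97, -427, -35, 0, 0, 0], [0, 97, -427, -35, 0, 0, 0], [0, 97, -427, -35, 0, 0, 0], [0, 97, -427, -35, 0, 0, 0], [0, 97, -427, -35, 0, 0, 0], [0, 97, -427, -35, 0, 0, 0], [0, 97, -427, -35, 0, 0, 0], [0, 97, -427, -35, 0, 0, 0], [0, 97, -427, -35, 0, 0, 0], [0, 97, -427, -35, 0, 0, 0]],
  ],
)

```text
time_s: 7.97
position: [0.6072, -0.2631, 0.1491]
tool_rot: [[0.908, -0.002, 0.418], [-0.418, 0.002, 0.908], [-0.002, -1.0, 0.001]]
ft_force: [1.3, -0.0, -0.1]
grip_width: 0.0856
```

```bash
python3 - <<'E'
from h import *
snap('wrist','w6'); s=env.observe(); print(s['time_s'],s['position'])
d=dict(np.load('pics/w6.npz'));h=cv2.cvtColor(cv2.imread('pics/w6.png'),cv2.COLOR_BGR2HSV)
m=cv2.inRange(h,(105,120,40),(125,255,255))
n,l,st,c=cv2.connectedComponentsWithStats(m)
for i in range(1,n):
    if st[i,4]>100: print(st[i],c[i].round(1),ray(d,*c[i],.025).round(4))
E
```

```text
8.0167 [ 0.6074205  -0.2626947   0.14966176]
[241 179  33  31 755] [257.  194.1] [ 0.6078 -0.2641  0.025 ]
```

View pics/w6.png

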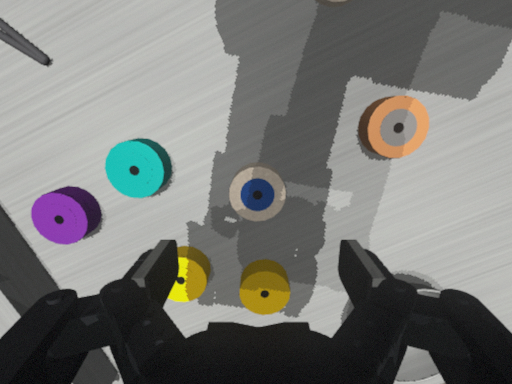

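Call:
carry_out(
  targets=[
    [[0, 0.5, -0.5, -40, 0, 0, 0], [0, 0.5, -0.5, -70, 0, 0, 0], [0, 0.5, -0.5, -95, 0, 0, 0], [0, 0.5, -0.5, -110, 0, 0, 0], [0, 0.5, -0.5, -118, 0, 0, 0], [0, 0.5, -0.5, -118, 0, 0, 0], [0, 0.5, -0.5, -118, 0, 0, 0], [0.5, 0.5, -0.5, -118, 0, 0, 0], [0.6, 0.5, -0.5, -118, 0, 0, 0], [0.6, 0.5, -0.5, -118, 0, 0, 0], [0.6, 0.5, -0.5, -118, 0, 0, 0], [0.6, 0.5, -0.5, -118, 0, 0, 0], [0.6, 0.5, -0.5, -118, 0, 0, 0], [0.6, 0.5, -0.5, -98, 0, 0, 0], [0.6, 0.5, -0.5, -58, 0, 0, 0], [0.6, 0.5, -0.5, -18, 0, 0, 0], [0.6, 0.5, -0.5, 20, 0, 0, 0], [0.6, 0.5, -0.5, 27, 0, 0, 0], [0.6, 0.5, -0.5, 27, 0, 0, 0]],
  ],
)

```text
time_s: 9.6
position: [0.609, -0.265, 0.1811]
tool_rot: [[0.908, 0.006, 0.418], [-0.418, -0.004, 0.908], [0.007, -1.0, -0.001]]
ft_force: [0.0, -0.1, -1.0]
grip_width: 0.0523
```

Call:
carry_out(
  targets=[
    [[0.6, -6, 30, 0, 0, 0, 0], [0.6, -15, 65, 0, 0, 0, 0], [0.6, -24, 105, 0, 0, 0, 0], [0.6, -33, 145, 0, 0, 0, 0], [0.6, -42, 185, 0, 0, 0, 0], [0.6, -51, 225, 0, 0, 0, 0], [0.6, -60, 265, 0, 0, 0, 0], [0.6, -69, 305, 0, 0, 0, 0], [0.6, -78, 340, 0, 0, 0, 0], [0.6, -85, 370, 0, 0, 0, 0], [0.6, -92, 400, 0, 0, 0, 0], [0.6, -96, 420, 0, 0, 0, 0], [0.6, -98, 427.5, 0, 0, 0, 0], [0.6, -98, 427.5, 0, 0, 0, 0], [0.6, -98, 427.5, 0, 0, 0, 0], [0.6, -98, 427.5, 0, 0, 0, 0]],
  ],
)

```text
time_s: 10.93
position: [0.5104, 0.1619, 0.1768]
tool_rot: [[0.908, -0.001, 0.42], [-0.42, -0.0, 0.908], [-0.001, -1.0, -0.001]]
ft_force: [0.4, -0.5, 0.8]
grip_width: 0.0519
```

```bash
python3 - <<'E'
from h import *
snap('wrist','w7'); d=snap('scene','s7'); im=cv2.imread('pics/s7.png'); cv2.imwrite('pics/s7c.png',cv2.resize(im[100:200,280:400],None,fx=6,fy=6,interpolation=cv2.INTER_CUBIC))
s=env.observe(); print(s['position'],s['grip_width'],s['ft_force'])
E
```

```text
[0.51046519 0.16188921 0.17702091] 0.052105399715010686 [-0.13095333  0.18083557  0.24177285]
```

View pics/s7c.png

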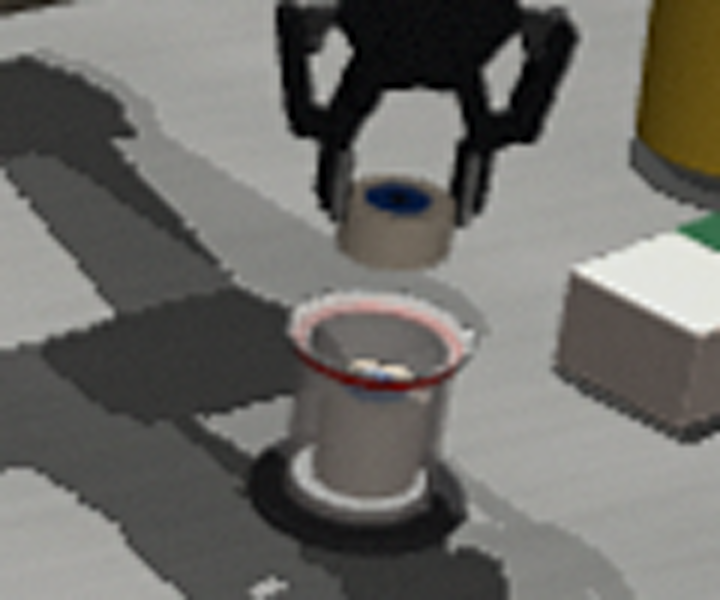

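View pics/w7.png

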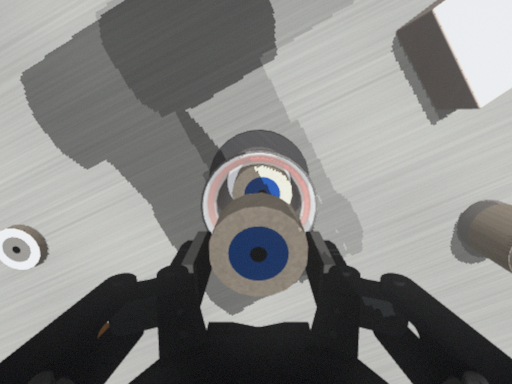

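Second roll is held level over the tube as the first was (hub at (258,254), rim 203–316 in the wrist view). Lower and release the same way.

Call:
carry_out(
  targets=[
    [[0.6, 0.5, 0.5, -15, 0, 0, 0], [0.6, 0.5, 0.5, -30, 0, 0, 0], [0.6, 0.5, 0.5, -42, 0, 0, 0], [0.6, 0.5, 0.5, -50, 0, 0, 0], [0.6, 0.5, 0.5, -55, 0, 0, 0], [0.6, 0.5, 0.5, -59, 0, 0, 0], [0.6, 0.5, 0.5, -59, 0, 0, 0], [0.6, 0.5, 0.5, -59, 0, 0, 0], [0.6, 0.5, 0.5, -59, 0, 0, 0], [0, 0.5, 0.5, -59, 0, 0, 0], [0, 0.5, 0.5, -59, 0, 0, 0], [0, 0.5, 0.5, -59, 0, 0, 0], [0, 0.5, 0.5, -59, 0, 0, 0], [0, 0.5, 0.5, -59, 0, 0, 0], [0, 0.5, 0.5, -40, 0, 0, 0], [0, 0.5, 0.5, -5, 0, 0, 0], [0, 0.5, 0.5, 15, 0, 0, 0], [0, 0.5, 0.5, 15, 0, 0, 0]],
  ],
)

```text
time_s: 12.53
position: [0.5122, 0.1637, 0.1966]
tool_rot: [[0.908, 0.008, 0.418], [-0.418, 0.001, 0.908], [0.007, -1.0, 0.004]]
ft_force: [-0.3, 0.5, -0.6]
grip_width: 0.0851
```

```bash
python3 - <<'E'
from h import *
snap('wrist','w8'); d=snap('scene','s8'); im=cv2.imread('pics/s8.png'); cv2.imwrite('pics/s8c.png',cv2.resize(im[100:200,280:400],None,fx=6,fy=6,interpolation=cv2.INTER_CUBIC))
s=env.observe(); print(s['time_s'],s['position'],s['grip_width'],s['ft_force'])
for nm,H in(('w8',(105,80,40)),):
    D=dict(np.load(f'pics/{nm}.npz'));h=cv2.cvtColor(cv2.imread(f'pics/{nm}.png'),cv2.COLOR_BGR2HSV)
    n,l,st,c=cv2.connectedComponentsWithStats(cv2.inRange(h,H,(125,255,255)))
    for i in range(1,n):
        if st[i,4]>100: print(st[i],c[i].round(1),ray(D,*c[i],.089).round(4))
E
```

```text
12.6333 [0.51064828 0.16353256 0.19257563] 0.08532949179858768 [ 0.12155265 -0.22366742 -0.30316207]
[241 179  36  34 892] [258.6 195.1] [0.5108 0.1656 0.089 ]
```

View pics/s8c.png

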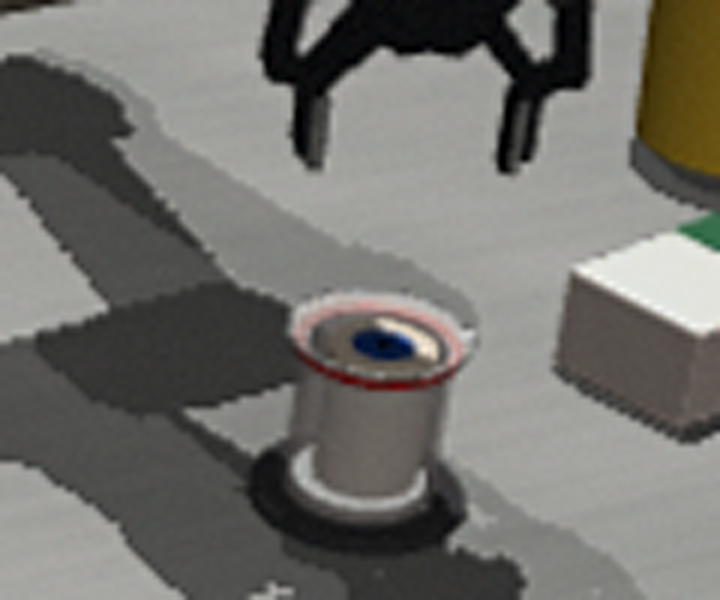

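View pics/w8.png

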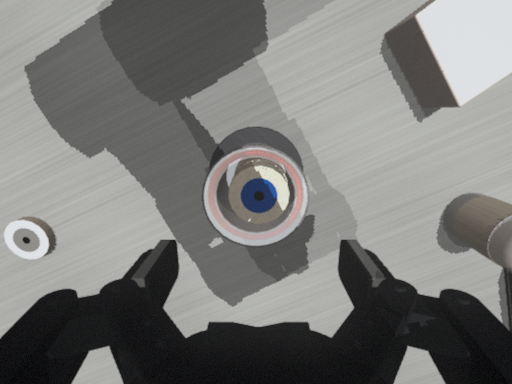

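```bash
python3 - <<'E'
from h import *
A=dict(np.load('pics/w8.npz'));B=dict(np.load('pics/s8.npz'))
pa=(258.6,195.1); pb=(280+382.5/6-.5,100+343.5/6-.5)
for z in (.083,.086,.089,.092,.095): print(z,ray(A,*pa,z)[:2].round(4),ray(B,*pb,z)[:2].round(4))
env.close_job()
E
```

```text
0.083 [0.5125 0.1649] [0.5016 0.173 ]
0.086 [0.5117 0.1652] [0.506  0.1696]
0.089 [0.5108 0.1656] [0.5105 0.1661]
0.092 [0.51  0.166] [0.5149 0.1627]
0.095 [0.5091 0.1664] [0.5194 0.1593]
the job is handed in; nothing more can be done
```

I stacked both wide white blue-hub rolls flat in the tube on the roll already inside and handed the job in at about 12.6 s of the 51 s allowed. No verdict came back.

- **Method:** I gripped each roll by its upper half, carried it over the tube and let go with the fingertips just above the rim.
- **Height:** the last wrist and scene pictures put the top of the stack at z ≈ 0.089 m, level with the red line.
- **Centring:** the top roll's hub is about 3 mm off the tube axis, within the 15 mm limit. Before the second roll covered it, the first one's hub was about 4 mm off.
- **Flat and clear:** both rolls looked flat, and the open gripper was clear of the tube when I handed in.
- **Bystanders:** I never touched the tan roll or the narrow white roll. The tan roll was still where it started, within 2 mm, in the last look I measured, before the second pick. I did not measure either of them again at the end.
- **Disagreement:** the estimates of the tube axis differed by 2 to 5 mm between cameras. I used a middle value, and the fit allowed for it.

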